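# Reload the sampler rack in reverse order

### The job

Move the four sample bottles from their coloured cups into the empty white rack, one to a well and in reverse order: the bottle whose cup is leftmost in the row of cups goes into the rightmost well of the rack, and so on to the last, whose cup is rightmost and which goes into the leftmost well. Keep every bottle upright all the way, leave all four standing on the floors of their wells, and do not knock the conical flask.

Things in the scene. Friction and masses are not known exactly. Their poses are not given: they have to be found in the camera images.
- vial_red: loose sample bottle with red screw cap: amber glass, 32 mm across, white blank label, cap 33 mm across from 52 to 78 mm above its foot (the bottle is 78 mm tall, about 70 g). Starts upright in the red cup, up to 6 mm off its centre. Origin: centre of its underside; z up along the bottle.
- vial_blue: loose sample bottle with blue screw cap: amber glass, 32 mm across, white blank label, cap 33 mm across from 52 to 78 mm above its foot (the bottle is 78 mm tall, about 70 g). Starts upright in the blue cup, up to 6 mm off its centre. Origin: centre of its underside; z up along the bottle.
- vial_yellow: loose sample bottle with yellow screw cap: amber glass, 32 mm across, white blank label, cap 33 mm across from 52 to 78 mm above its foot (the bottle is 78 mm tall, about 70 g). Starts upright in the yellow cup, up to 6 mm off its centre. Origin: centre of its underside; z up along the bottle.
- vial_green: loose sample bottle with green screw cap: amber glass, 32 mm across, white blank label, cap 33 mm across from 52 to 78 mm above its foot (the bottle is 78 mm tall, about 70 g). Starts upright in the green cup, up to 6 mm off its centre. Origin: centre of its underside; z up along the bottle.
- cup_red: red square open cup, 52 mm outside, 22 mm high, walls and floor 3 mm, fixed on a grey tray 6 mm thick. The four cups stand in a straight row along their common y axis, 54 mm apart, in any order of colours; they never move. Origin: centre of its underside (6 mm above the table); y along the row, towards the robot's left (the row is turned at most 0.3 rad), z up.
- cup_blue: blue square open cup, 52 mm outside, 22 mm high, walls and floor 3 mm, fixed on a grey tray 6 mm thick. The four cups stand in a straight row along their common y axis, 54 mm apart, in any order of colours; they never move. Origin: centre of its underside (6 mm above the table); y along the row, towards the robot's left (the row is turned at most 0.3 rad), z up.
- cup_yellow: yellow square open cup, 52 mm outside, 22 mm high, walls and floor 3 mm, fixed on a grey tray 6 mm thick. The four cups stand in a straight row along their common y axis, 54 mm apart, in any order of colours; they never move. Origin: centre of its underside (6 mm above the table); y along the row, towards the robot's left (the row is turned at most 0.3 rad), z up.
- cup_green: green square open cup, 52 mm outside, 22 mm high, walls and floor 3 mm, fixed on a grey tray 6 mm thick. The four cups stand in a straight row along their common y axis, 54 mm apart, in any order of colours; they never move. Origin: centre of its underside (6 mm above the table); y along the row, towards the robot's left (the row is turned at most 0.3 rad), z up.
- rack: white open rack, fixed on the table, 58 x 220 x 28 mm, with a row of four wells along its y axis, empty at the start. Walls and floor 4 mm; the wells are about 50 mm square inside, their centres at x = 0, y = +81, +27, -27 and -81 mm, their floor 4 mm above the table. It stands on the other side (left or right) from the cups. Origin: centre of its underside; y along the row towards the robot's left (turned at most 0.3 rad), z up.
- flask: clear conical flask, a bystander, 132 mm tall, 76 mm across the foot, 29 mm at the neck, standing beyond the two rows. Origin: centre of its underside; z up.

How it is judged:
By the outcome, as a careful person would: the job done as asked, in the order asked, and still so for the second after the job is handed in, with the robot touching nothing.
It also fails if it takes over 93 s, if anything falls off the work surface, if the arm or the gripper's body presses on something with over 40 N, if the wrist force passes 120 N, or if a joint passes its speed limit or range.

### The arm

A 6-joint arm with a two-finger parallel gripper is mounted at the origin on the work surface. World frame = base frame: x ahead of the robot, y to its left, z up, the work surface at z = 0. Lengths are in mm, angles in rad, forces in N, time in s.
With the tool pointing down it reaches from about 300 to 775 mm from the base axis. Payload 14.6 kg.
Tool frame: the origin (TCP) lies on the centre line of the jaws, within the pads' length; the fingertips stand 8 mm ahead of it and the grasp point (between the pads) lies 11 mm behind it; y points along the fingers, z is the direction in which the jaws open and shut, and the axes are right-handed (so a half turn about y gives the same grasp; the last joint's range is limited). The gripper opens to 94 mm and grips with 3 to 60 N. Pads are 16 mm wide; open, the fingers measure 119 mm over their backs; the gripper's body (75 mm by 177 mm) begins 78 mm behind the grasp point.
Start: joints at [1.187, 0.3, 1.521, -0, 1.321, -0.067], TCP at [171.337, 522.621, 213.446] pointing down, gripper open.
Joint ranges: [-3.03, 3.03], [-0.79, 2.21], [0.23, 2.52], [-1.04, 4.18], [0, 3.07], [-2.55, 2.55]. Speed limits (rad/s): [2.22, 2.22, 2.57, 3.14, 3.14, 3.14].

### API

Orientations are given as a unit quaternion [w, x, y, z].
In Python, from workcell import ctrl gives the robot as it stands.
- The arm moves only by the tool jog_arm, never from a script. Its argument "increments" is a list of rows, each a list of 5 numbers: the finger opening in mm, from 0 to 94, then the shift along the tool's x, y, z in mm, then the turn about the tool's y in units of 6 degrees (1.0 is 6 degrees). In form: [[hand, tx, ty, tz, twist], ...]. A call has exactly 8 rows; each row is the pose to reach, as a shift and turn from the pose measured when the call began, along the tool's axes at that moment; what a row does not reach only later rows make up. A row lasts 1/10 s, in which the tool goes at most 50 mm and 8.59 degrees, less where a joint would pass 70% of its speed; a pose out of reach is approached as far as the arm can. A call with a gripper value outside its range is refused whole. The fingers move at their own pace and stop on an object; the grip force is fixed at half the most. Time passes only in rows, so rows that repeat a pose let the fingers close, or fill a call up. It gives the time, the measured TCP pose, the force and the opening at its end, in the units of the state.
- ctrl.get_state(): the state, without advancing time (a new reading comes with each control period).
- ctrl.camera(name): name is "scene" or "top" or "wrist"; returns the picture (420x560x3 uint8, red, green, blue); there is no depth.
- ctrl.camera_params(name): a dict with "camera_matrix" (3x3 intrinsics, pixels), "xyz" and "attitude" of the camera in the world; the wrist camera has in their place "tool_from_camera" (4x4, takes a point from camera to tool coordinates, whose origin is the TCP and whose axes are the tool frame's). Camera axes: x right, y down, z forward; pixel columns grow to the right and rows downward; lengths in mm; the calibration is good to about 2 mm. The wrist camera is an equidistant fisheye: a pixel r from the principal point sees the ray r / f radians off the axis. A picture is of the moment at which its call begins: read the wrist's pose just before it. camera_params takes no time and is no camera call.
- ctrl.sign_off(): hands the job in, once; it reports no verdict.
The state is a dict: "time": time; "qpos": joint angles; "qvel": joint speeds; "effort": joint torques, N m; "position": TCP position; "orientation": TCP orientation; "contact_force": force on the tool from outside, world axes, zero at the start; "ft_torque": the same for the moment, N m; "opening": finger opening in mm.
Only numpy, scipy, OpenCV 4.12 (cv2) and the standard library are available. Lean on these libraries where they do the work, as an engineer would, in place of code of your own. Each camera call takes 0.05 s, during which the arm holds its last target. There are 200 camera calls.

## Working session

There is one attempt and no reset: what is moved stays moved. The work goes in short steps, Python scripts to look and compute and a tool call to move; the robot and the scene stay as the last step left them, time stands still between calls to the robot, and variables do not carry over. Pictures are saved under pics/ and viewed, about 12 in all and at most 16, crops included, and the job is handed in when it is done.

Besides the shell and the picture viewer there is one more tool, called after "Emit:" as a command line: name --pt "numbers of a row" for each row, then --argument value for the rest. jog_arm: Moves the arm, as the interface text tells. Its arguments: {"type":"object","properties":{"increments":{"type":"array","items":{"type":"array","items":{"type":"number"}}}},"required":["increments"]}

```bash
mkdir -p pics; python3 - <<'E'
from workcell import ctrl
import cv2
s=ctrl.get_state();print({k:s[k] for k in('time','position','orientation','opening','contact_force')})
for n in('top','scene','wrist'):
    print(n,ctrl.camera_params(n))
for n in('top','scene'):
    cv2.imwrite(f'pics/{n}0.png',ctrl.camera(n)[:,:,::-1])
E
```

```text
{'time': 0.0, 'position': array([171.26677092, 522.38950363, 212.87213509]), 'orientation': array([-0.6978572 ,  0.69864747, -0.11163345,  0.11146749]), 'opening': 94.08511729732763, 'contact_force': array([-0.4631717 , -0.31219667, -0.88021861])}
top {'camera_matrix': array([[538.84655722,   0.        , 292.74887754],
       [  0.        , 538.84655722, 209.21669089],
       [  0.        ,   0.        ,   1.        ]]), 'xyz': array([5.29272768e+02, 4.06904076e-01, 1.21592062e+03]), 'attitude': array([-0.02750252,  0.71649071, -0.69587651,  0.04050378])}
scene {'camera_matrix': array([[452.88786095,   0.        , 282.28278724],
       [  0.        , 452.88786095, 211.63212938],
       [  0.        ,   0.        ,   1.        ]]), 'xyz': array([1186.53428536,  522.39575744,  739.37348408]), 'attitude': array([-0.16037567,  0.34975377,  0.85004662, -0.35968416])}
wrist {'camera_matrix': array([[325.1922621 ,   0.        , 280.84871707],
       [  0.        , 325.1922621 , 219.06272253],
       [  0.        ,   0.        ,   1.        ]]), 'tool_from_camera': array([[ 4.53400163e-05,  9.68742618e-01,  2.48068010e-01,
        -7.32372592e+01],
       [-1.52570065e-04, -2.48068001e-01,  9.68742610e-01,
        -1.71463255e+02],
       [ 9.99999987e-01, -8.17705581e-05,  1.36553717e-04,
         8.09435188e-01],
       [ 0.00000000e+00,  0.00000000e+00,  0.00000000e+00,
         1.00000000e+00]])}
```

View pics/top0.png

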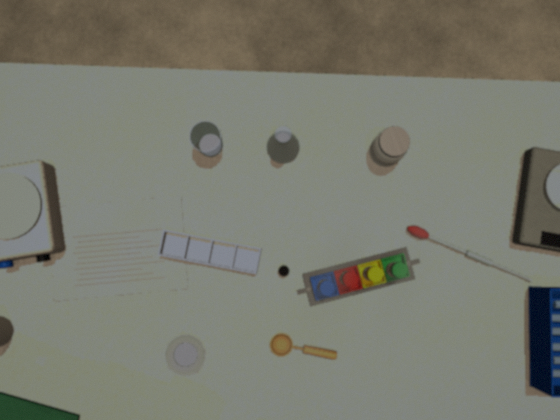

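View pics/scene0.png

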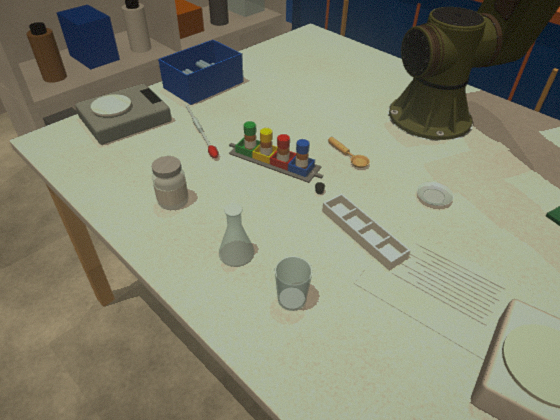

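```bash
cat > h.py <<'E'
import numpy as np, cv2
from workcell import ctrl
from scipy.spatial.transform import Rotation as Ro
def R(q): return Ro.from_quat(np.r_[q[1:],q[0]]).as_matrix()
def rays(n,uv,st=None):
    "camera centre and unit-less ray directions in the world"
    p=ctrl.camera_params(n);K=p['camera_matrix'];uv=np.atleast_2d(np.float64(uv))
    d=np.c_[(uv-K[:2,2])/K[0,0],np.ones(len(uv))]
    if n=='wrist':
        r=np.linalg.norm(d[:,:2],axis=1,keepdims=True)
        d=np.c_[d[:,:2]*np.sin(r)/np.maximum(r,1e-9),np.cos(r)]
        T=p['tool_from_camera'];Rt=R(st['orientation'])
        return Rt@T[:3,3]+st['position'],d@(Rt@T[:3,:3]).T
    return p['xyz'],d@R(p['attitude']).T
def onplane(n,uv,z,st=None):
    c,d=rays(n,uv,st);return (c+d*((z-c[2])/d[:,2:]))
H={'red':[(0,6),(172,180)],'yellow':[(22,34)],'green':[(45,85)],'blue':[(105,125)]}
def mask(img,c,s=120,v=40):
    h=cv2.cvtColor(img,cv2.COLOR_RGB2HSV)
    return sum(cv2.inRange(h,(a,s,v),(b,255,255)) for a,b in H[c])
E
python3 - <<'E'
from h import *
np.set_printoptions(precision=1,suppress=True)
img=cv2.imread('pics/top0.png')[:,:,::-1].copy()
print(R(ctrl.get_state()['orientation']).round(3))
roi=np.zeros(img.shape[:2],np.uint8);roi[245:308,295:425]=255
P=[]
for c in('blue','red','yellow','green'):
    m=mask(img,c)&roi
    cs=max(cv2.findContours(m,0,2)[0],key=cv2.contourArea)
    r=cv2.minAreaRect(cs);p=onplane('top',r[0],28)[0];P.append(p);print(c,r,p)
P=np.array(P);print(np.diff(P,axis=0),'yaw',np.arctan2(*( (P[0]-P[3])[[0,1]]*[-1,1])))
h=cv2.cvtColor(img,cv2.COLOR_RGB2GRAY);roi[:]=0;roi[222:285,150:272]=255
print('grey',h[230:262:6,160:262:8])
big=np.hstack([cv2.resize(img[215:315,150:290],None,fx=2.8,fy=2.8,interpolation=2),cv2.resize(img[235:335,290:430],None,fx=2.8,fy=2.8,interpolation=2)])
cv2.imwrite('pics/crop0.png',big[:,:,::-1])
E
```

```text
[[ 0.9 -0.   0.3]
 [-0.3 -0.   0.9]
 [-0.  -1.  -0. ]]
blue ((327.3461608886719, 287.76922607421875), (13.312806129455566, 11.926054000854492), 56.3099365234375) [ 474.  -100.4   28. ]
red ((347.7647399902344, 279.5588684082031), (24.25356101989746, 22.55581283569336), 75.96376037597656) [ 493.  -144.8   28. ]
yellow ((371.5353088378906, 273.25732421875), (24.735614776611328, 24.09145736694336), 75.0685806274414) [ 508.2 -196.8   28. ]
green ((392.2923278808594, 265.23846435546875), (18.330509185791016, 19.207569122314453), 74.74488067626953) [ 527.  -242.4   28. ]
[[ 19.  -44.4   0. ]
 [ 15.2 -52.1   0. ]
 [ 18.8 -45.6   0. ]] yaw 0.3573282204070167
grey [[130 135 133 128 134 134 133 134 133 134 131 133 134]
 [135 135 132 124 130 131 132 134 134 135 133 131 134]
 [133 135 138 136 133 134 128 125 129 130 133 132 130]
 [113 134 135 134 136 136 135 133 136 135 127 128 129]
 [118 126 134 122 135 135 133 136 137 134 135 134 136]
 [128 124 107 119 125 129 116 136 136 132 135 134 136]]
```

View pics/crop0.png

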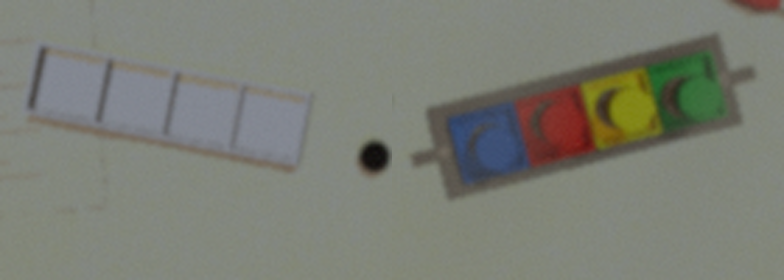

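```bash
python3 - <<'E'
from h import *
np.set_printoptions(precision=1,suppress=True)
c=np.array([[490,150],[563,124],[631,108],[697,97]])
p=onplane('top',(c-[392,0])/2.8+[290,235],87);print(p,np.diff(p,axis=0))
g=np.array([[466,148],[534,133],[610,112],[675,90]])  # rough cups
print(onplane('top',np.array([[450,118],[641,65],[745,122],[470,196]]) *0+1,28)[0]*0)
t=np.array([[429,108],[718,36],[741,124],[450,198]]);q=onplane('top',(t-[392,0])/2.8+[290,235],6)
print('tray',q,q.mean(0),np.linalg.norm(np.diff(q,axis=0),axis=1))
d=q[0]-q[1];print('yaw',np.arctan2(-d[0],d[1]));d=q[3]-q[2];print('yaw',np.arctan2(-d[0],d[1]))
k=np.array([[42,44],[312,93],[297,169],[29,119]]);r=onplane('top',k/2.8+[150,215],28)
print('rack',r,r.mean(0),np.linalg.norm(np.diff(r,axis=0),axis=1))
d=r[0]-r[1];print('yaw',np.arctan2(-d[0],d[1]));d=r[3]-r[2];print('yaw',np.arctan2(-d[0],d[1]))
s=ctrl.get_state();M=R(s['orientation']);print(s['position'],M[:2].round(4))
print('tool shift to midcups', M.T@(p.mean(0)*[1,1,0]+[0,0,s['position'][2]]-s['position']))
E
```

```text
[[ 474.9  -90.5   87. ]
 [ 495.6 -144.5   87. ]
 [ 508.8 -195.    87. ]
 [ 518.4 -244.4   87. ]] [[ 20.6 -53.9   0. ]
 [ 13.2 -50.6   0. ]
 [  9.5 -49.3   0. ]]
[0. 0. 0.]
tray [[ 502.9  -47.6    6. ]
 [ 566.8 -278.4    6. ]
 [ 497.1 -297.4    6. ]
 [ 432.5  -66.2    6. ]] [ 499.8 -172.4    6. ] [239.5  72.2 240.1]
yaw 0.27014081506454846
yaw 0.27238912000514454
rack [[588.4 259.3  28. ]
 [556.1  46.5  28. ]
 [496.6  56.2  28. ]
 [529.5 266.5  28. ]] [542.7 157.1  28. ] [215.2  60.3 212.8]
yaw -0.15041476563022904
yaw -0.1554131651164683
[171.3 522.4 213. ] [[ 1.  -0.   0.3]
 [-0.3 -0.   1. ]]
tool shift to midcups [ 527.1    0.5 -554.4]
```

Emit:
jog_arm --pt "94 45 -5 -22 1.3" --pt "94 90 -10 -44 2.6" --pt "94 135 -15 -66 3.9" --pt "94 180 -20 -88 5.2" --pt "94 225 -25 -110 6.5" --pt "94 270 -30 -132 7.8" --pt "94 315 -35 -154 9.1" --pt "94 360 -40 -177 10.4"

```text
time: 0.9
position: [457.0, 242.6, 252.9]
orientation: [-0.538, 0.539, -0.459, 0.459]
contact_force: [0.2, 0.7, 0.1]
opening: 94.1
```

```bash
cat >> h.py <<'E'
def goto(xy,z,yaw):
    "shift and twist from the present pose"
    s=ctrl.get_state();M=R(s['orientation']);d=M.T@(np.r_[xy,z]-s['position'])
    y=np.arctan2(M[1,2],M[0,2]);t=-np.degrees(yaw-y)
    print('pos',s['position'].round(1),'yaw',y.round(3),'tilt',M[2].round(3),'t',s['time'],'open',s['opening'].round(1),'| go',d.round(1),'twist',((t+180)%360-180)/6)
E
python3 -c "
from h import *
goto([543,157],250,-.153)"
```

```text
Traceback (most recent call last):
  File "h.py", line 25, in goto
    print('pos',s['position'].round(1),'yaw',y.round(3),'tilt',M[2].round(3),'t',s['time'],'open',s['opening'].round(1),'| go',d.round(1),'twist',((t+180)%360-180)/6)
                                                                                                  ^^^^^^^^^^^^^^^^^^
AttributeError: 'float' object has no attribute 'round'
```

```bash
sed -i "s/s\['opening'\].round(1)/round(s['opening'],1)/" h.py
python3 -c "
from h import *
goto([543,157],250,-.153)"
```

```text
pos [457.  242.6 252.9] yaw 0.159 tilt [ 0.001 -1.    -0.001] t 0.9 open 94.1 | go [98.2  2.9 71.3] twist 2.982319736438759
```

Emit:
jog_arm --pt "94 35 1 25 1" --pt "94 70 2 50 2" --pt "94 98 3 71 3" --pt "94 98 3 71 3" --pt "94 98 3 71 3" --pt "94 98 3 71 3" --pt "94 98 3 71 3" --pt "94 98 3 71 3"

```text
time: 1.7
position: [542.3, 157.8, 250.2]
orientation: [-0.46, 0.461, -0.537, 0.537]
contact_force: [-0.1, 0.1, -1.1]
opening: 93.8
```

```bash
python3 -c "
from h import *
goto([500,-170],250,.271)
cv2.imwrite('pics/w_rack.png',ctrl.camera('wrist')[:,:,::-1])"
```

```text
pos [542.3 157.8 250.2] yaw -0.153 tilt [ 0.001 -1.    -0.   ] t 1.7 open 93.8 | go [330.5   0.5   8.3] twist -4.051951461095527
```

View pics/w_rack.png

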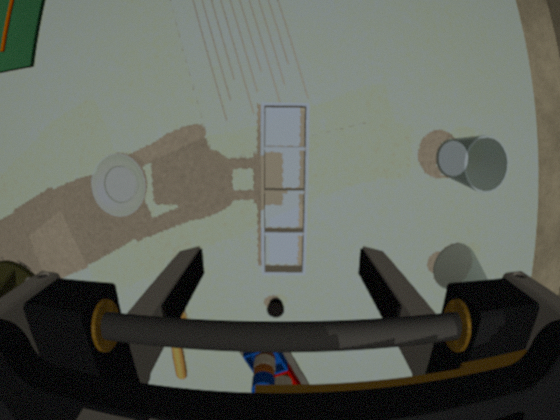

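```bash
python3 -c "
from h import *
i=cv2.imread('pics/w_rack.png')[95:285,230:335]
i=cv2.resize(i,None,fx=3,fy=3,interpolation=2)
i=cv2.convertScaleAbs(i,alpha=1.5,beta=-20);cv2.imwrite('pics/w_rack_c.png',i)"
```

```text
(no output)
```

View pics/w_rack_c.png

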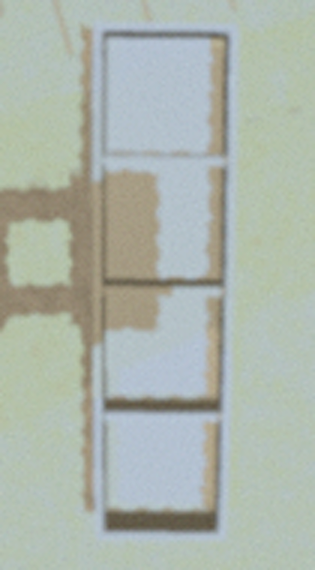

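Emit:
jog_arm --pt "94 41 0 1 -0.5" --pt "94 82 0 2 -1" --pt "94 123 0 3 -1.5" --pt "94 164 0 4 -2" --pt "94 205 0 5 -2.5" --pt "94 246 0 6 -3" --pt "94 287 0 7 -3.5" --pt "94 325 0 8 -4.05"

```text
time: 2.55
position: [500.1, -166.1, 250.7]
orientation: [-0.563, 0.564, -0.427, 0.428]
contact_force: [1.1, 0.5, 0.5]
opening: 93.9
```

```bash
python3 - <<'E'
from h import *
np.set_printoptions(precision=1,suppress=True)
st=dict(position=np.array([542.3,157.8,250.2]),orientation=np.array([-0.46,0.461,-0.537,0.537])/np.linalg.norm([0.46,0.461,0.537,0.537]))
k=np.array([[94,24],[237,27],[224,533],[96,533]])
r=onplane('wrist',k/3+[230,95],28,st)
print('rack',r,r.mean(0),np.linalg.norm(np.diff(r,axis=0),axis=1))
for a,b in((0,3),(1,2)): d=r[a]-r[b];print('yaw',np.arctan2(-d[0],d[1]))
s=ctrl.get_state();img=ctrl.camera('wrist');cv2.imwrite('pics/w_cups.png',img[:,:,::-1]);print(s['position'],s['orientation'])
np.savez('cups.npz',**{k:s[k] for k in('position','orientation')})
cv2.imwrite('pics/w_cups_c.png',cv2.convertScaleAbs(cv2.resize(img[90:290,200:360],None,fx=3,fy=3,interpolation=2),alpha=1.4)[:,:,::-1])
E
```

```text
rack [[535.9 275.3  28. ]
 [592.  265.6  28. ]
 [557.1  53.5  28. ]
 [501.4  62.1  28. ]] [546.6 164.2  28. ] [ 56.9 215.   56.3]
yaw -0.16048325637587202
yaw -0.16326480414067487
[ 500.1 -166.1  250.7] [-0.6  0.6 -0.4  0.4]
```

View pics/w_cups_c.png

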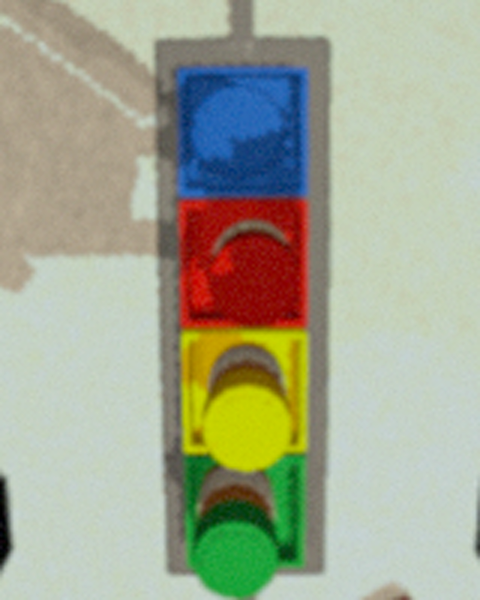

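```bash
python3 - <<'E'
from h import *
np.set_printoptions(precision=1,suppress=True)
st=dict(np.load('cups.npz'))
f=lambda k,z:onplane('wrist',np.array(k)/3+[200,90],z,st)
y=np.array
c=f([[238,127],[250,274],[247,428],[236,560]],87);print('caps',c,c.mean(0),np.diff(c,axis=0))
k=f([[178,68],[308,68],[306,198],[180,198],[182,328],[306,328],[306,453],[183,453]],28)
print('rim',k)
a=np.array([-np.sin(.271),np.cos(.271),0]);
ctrs=[k[[0,1,2,3]].mean(0),k[[2,3,4,5]].mean(0),k[[4,5,6,7]].mean(0)];print('centres',*ctrs)
d=ctrs[0]-ctrs[2];print(np.linalg.norm(d)/2,np.arctan2(-d[0],d[1]))
img=cv2.imread('pics/w_cups.png')[:,:,::-1].copy()
for c,z in(('yellow',87),('green',87),('blue',28),('red',28)):
    m=mask(img,c,100,60);m=cv2.morphologyEx(m,cv2.MORPH_OPEN,np.ones((3,3)));m[:, :240]=0
    q=max(cv2.findContours(m,0,2)[0],key=cv2.contourArea);b=cv2.minAreaRect(q);print(c,(np.array(b[0])-[200,90])*3,np.array(b[1])*3,b[2])
E
```

```text
caps [[ 476.7  -91.2   87. ]
 [ 494.4 -138.9   87. ]
 [ 508.4 -192.7   87. ]
 [ 518.5 -243.8   87. ]] [ 499.5 -166.6   87. ] [[ 17.7 -47.8   0. ]
 [ 14.  -53.8   0. ]
 [ 10.1 -51.1   0. ]]
rim [[ 446.7  -73.7   28. ]
 [ 496.6  -59.7   28. ]
 [ 510.2 -110.6   28. ]
 [ 461.4 -124.2   28. ]
 [ 476.1 -175.7   28. ]
 [ 525.2 -161.9   28. ]
 [ 540.7 -213.8   28. ]
 [ 490.3 -227.9   28. ]]
centres [478.7 -92.   28. ] [ 493.2 -143.1   28. ] [ 508.1 -194.8   28. ]
53.444959778639145 0.27815247185323105
yellow [243. 399.] [144. 126.] 90.0
green [243. 525.] [138. 120.] 90.0
blue [241.5 130.5] [129. 129.] 0.0
red [241.5 259.5] [123. 129.] 90.0
```

```bash
python3 -c "
from h import *
goto([476,-91.5],63,.272)"
```

```text
pos [ 499.4 -170.2  250.5] yaw 0.275 tilt [ 0.002 -1.    -0.001] t 2.6 open 94.2 | go [-82.5 187.3  -1. ] twist 0.025465305523885224
```

Emit:
jog_arm --pt "94 -41 10 0 0" --pt "94 -82.5 40 -1 0" --pt "94 -82.5 80 -1 0" --pt "94 -82.5 120 -1 0" --pt "94 -82.5 155 -1 0" --pt "94 -82.5 180 -1 0" --pt "94 -82.5 187 -1 0" --pt "94 -82.5 187 -1 0"

```text
time: 3.4
position: [475.9, -91.3, 63.2]
orientation: [-0.563, 0.565, -0.427, 0.427]
contact_force: [0.6, 0.2, 0.3]
opening: 93.6
```

```bash
python3 -c "
from h import *
goto([476,-91.5],63,.272)
cv2.imwrite('pics/w1.png',ctrl.camera('wrist')[:,:,::-1])"
```

```text
pos [475.9 -91.3  63.2] yaw 0.275 tilt [ 0.002 -1.    -0.002] t 3.4 open 93.6 | go [0.2 0.2 0. ] twist 0.02906662223793906
```

View pics/w1.png

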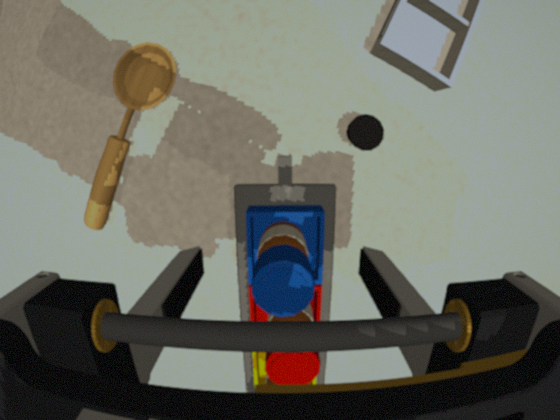

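Emit:
jog_arm --pt "94 -2 0 0 0" --pt "25 -2 0 0 0" --pt "25 -2 0 0 0" --pt "25 -2 0 0 0" --pt "25 -2 0 0 0" --pt "25 -2 0 0 0" --pt "25 -2 0 0 0" --pt "25 -2 0 0 0"

```text
time: 4.25
position: [475.9, -89.6, 64.2]
orientation: [-0.563, 0.564, -0.426, 0.427]
contact_force: [0.8, -0.3, -0.7]
opening: 41.3
```

Still closing; continue, then lift in the same call.

Emit:
jog_arm --pt "20 0 0 0 0" --pt "20 0 0 0 0" --pt "20 0 0 0 0" --pt "20 0 0 0 0" --pt "20 0 -20 0 0" --pt "20 0 -55 0 0" --pt "20 0 -90 0 0" --pt "20 0 -110 0 0"

```text
time: 5.05
position: [476.4, -89.4, 176.7]
orientation: [-0.564, 0.564, -0.425, 0.428]
contact_force: [-0.9, -0.0, -2.1]
opening: 32.4
```

```bash
python3 -c "
from h import *
goto([531.8,81],170,-.158)"
```

```text
pos [476.4 -89.4 176.7] yaw 0.275 tilt [ 0.004 -1.     0.002] t 5.05 open 32.4 | go [-149.     6.4   99.6] twist 4.134528855320956
```

Emit:
jog_arm --pt "20 -25 6 16 0.7" --pt "20 -55 6 37 1.5" --pt "20 -90 6 60 2.5" --pt "20 -120 6 80 3.3" --pt "20 -140 6 93 3.9" --pt "20 -149 6 99.6 4.13" --pt "20 -149 6 99.6 4.13" --pt "20 -149 6 99.6 4.13"

```text
time: 5.85
position: [531.6, 80.7, 170.2]
orientation: [-0.459, 0.46, -0.536, 0.539]
contact_force: [0.4, 0.4, 0.0]
opening: 32.5
```

```bash
python3 -c "
from h import *
goto([531.8,81],60,-.158)
cv2.imwrite('pics/w2.png',ctrl.camera('wrist')[:,:,::-1])"
```

```text
pos [531.6  80.7 170.2] yaw -0.156 tilt [ 0.003 -1.     0.003] t 5.85 open 32.5 | go [-6.000e-01  1.102e+02 -1.000e-01] twist 0.015211026783153633
```

View pics/w2.png

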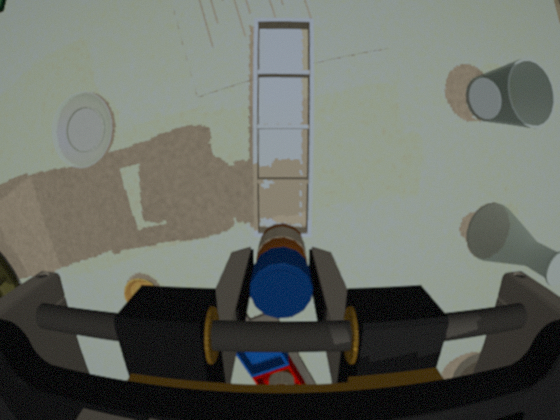

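```bash
python3 - <<'E'
from h import *
np.set_printoptions(precision=1,suppress=True)
st=ctrl.get_state()
k=[[281,233],[282.5,178.5],[283,127],[283,73],[283.5,20]]
r=onplane('wrist',k,28,st);a=np.array([.157,.988,0]);print(r,r@a)
print('pred y row', np.array([-110,-54,0,54,110])+a@[544.5,161,0])
E
```

```text
[[527.4  58.4  28. ]
 [537.4 112.6  28. ]
 [545.7 161.8  28. ]
 [554.  214.   28. ]
 [563.1 268.7  28. ]] [140.5 195.7 245.6 298.5 353.9]
pred y row [134.6 190.6 244.6 298.6 354.6]
```

Emit:
jog_arm --pt "20 -2 20 0 0" --pt "20 -2 50 0 0" --pt "20 -2 75 0 0" --pt "20 -2 90 0 0" --pt "20 -2 100 0 0" --pt "20 -2 106 0 0" --pt "20 -2 109 0 0" --pt "20 -2 109.5 0 0"

```text
time: 6.7
position: [532.4, 81.9, 61.1]
orientation: [-0.459, 0.459, -0.536, 0.539]
contact_force: [0.2, 0.1, -0.3]
opening: 32.3
```

```bash
python3 -c "
from h import *
s=ctrl.get_state();print(s['position'],s['contact_force'])
a=ctrl.camera('wrist')[150:330,200:360];b=ctrl.camera('scene')[170:290,300:460]
cv2.imwrite('pics/p1.png',np.hstack([cv2.resize(a,(400,450)),cv2.resize(b,(400,450))])[:,:,::-1])"
```

```text
[532.35926882  81.86775117  61.08905172] [ 0.18367992  0.0708128  -0.29207289]
```

View pics/p1.png

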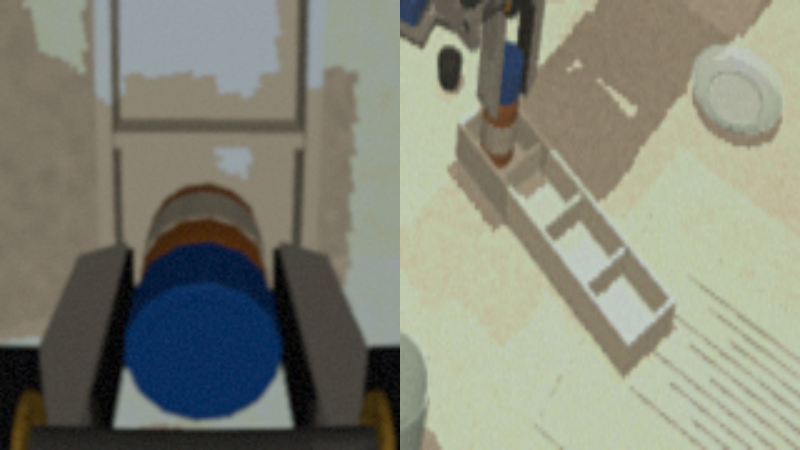

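Emit:
jog_arm --pt "20 0 1.5 0 0" --pt "20 0 1.5 0 0" --pt "70 0 1.5 0 0" --pt "70 0 1.5 0 0" --pt "70 0 1.5 0 0" --pt "70 0 1.5 0 0" --pt "70 0 1.5 0 0" --pt "70 0 1.5 0 0"

```text
time: 7.6
position: [532.5, 82.0, 59.8]
orientation: [-0.459, 0.459, -0.536, 0.539]
contact_force: [-0.4, -0.0, -0.7]
opening: 70.1
```

```bash
python3 -c "
from h import *
goto([495,-142],150,.275)"
```

```text
pos [532.5  82.   59.8] yaw -0.157 tilt [ 0.003 -1.     0.004] t 7.6 open 70.1 | go [227.3 -89.6  -1.6] twist -4.126101445088348
```

Emit:
jog_arm --pt "70 0 -35 0 0" --pt "70 0 -75 0 0" --pt "80 40 -95 0 -0.7" --pt "94 85 -95 -0.5 -1.5" --pt "94 130 -95 -1 -2.4" --pt "94 175 -95 -1 -3.2" --pt "94 215 -95 -1.5 -3.9" --pt "94 227.3 -95 -1.6 -4.13"

```text
time: 8.4
position: [494.2, -145.0, 155.5]
orientation: [-0.564, 0.564, -0.425, 0.428]
contact_force: [-0.4, 0.8, 0.1]
opening: 94.2
```

```bash
python3 - <<'E'
from h import *
st=ctrl.get_state();img=ctrl.camera('wrist')
goto([495,-142],63,.275)
# cap disc by colour, near the jaw axis
m=mask(img,'red',110,60);cv2.imwrite('pics/w3.png',np.hstack([img[150:400,180:400],cv2.merge([m]*3)[150:400,180:400]])[:,:,::-1])
E
```

```text
pos [ 494.3 -145.1  155.5] yaw 0.275 tilt [ 0.004 -1.     0.002] t 8.45 open 94.0 | go [-3.2 92.4  1.3] twist 0.0025391828471252134
```

View pics/w3.png

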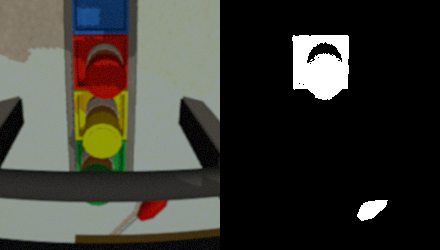

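```bash
python3 -c "
from h import *
print(onplane('wrist',[[286,229.5],[283,291]],87,ctrl.get_state()).round(1))"
```

```text
[[ 496.7 -141.    87. ]
 [ 509.  -192.5   87. ]]
```

Emit:
jog_arm --pt "94 -3 10 2 0" --pt "94 -3 40 2 0" --pt "90 -3 70 2 0" --pt "80 -3 88 2 0" --pt "70 -3 92 2 0" --pt "60 -3 92 2 0" --pt "50 -3 92 2 0" --pt "25 -3 92 2 0"

```text
time: 9.25
position: [496.3, -142.0, 64.4]
orientation: [-0.564, 0.564, -0.424, 0.429]
contact_force: [0.7, -0.4, -1.2]
opening: 53.6
```

Emit:
jog_arm --pt "20 0 0 0 0" --pt "20 0 0 0 0" --pt "20 0 0 0 0" --pt "20 0 0 0 0" --pt "20 0 0 0 0" --pt "20 0 0 0 0" --pt "20 0 -20 0 0" --pt "20 0 -50 0 0"

```text
time: 10.05
position: [495.0, -141.4, 113.4]
orientation: [-0.563, 0.564, -0.426, 0.428]
contact_force: [0.2, 0.6, -0.4]
opening: 32.2
```

```bash
python3 -c "
from h import *
goto([541.3,135.6],190,-.158)"
```

```text
pos [ 495.  -141.4  113.4] yaw 0.275 tilt [ 0.003 -1.     0.001] t 10.05 open 32.2 | go [-253.7  -77.3  119.9] twist 4.1375978207822515
```

Emit:
jog_arm --pt "20 0 -30 0 0" --pt "20 -30 -65 14 0.5" --pt "20 -70 -77 33 1.1" --pt "20 -110 -77 52 1.8" --pt "20 -150 -77 71 2.5" --pt "20 -190 -77 90 3.1" --pt "20 -225 -77 107 3.7" --pt "20 -250 -77 118 4.1"

```text
time: 10.85
position: [540.3, 133.8, 189.2]
orientation: [-0.459, 0.46, -0.536, 0.538]
contact_force: [0.4, -0.7, -0.0]
opening: 32.5
```

```bash
python3 -c "
from h import *
goto([541.3,135.6],60,-.158)"
```

```text
pos [540.3 133.8 189.2] yaw -0.155 tilt [ 0.003 -1.     0.001] t 10.85 open 32.5 | go [ -2.3 129.2   0.6] twist 0.0269332952527274
```

Emit:
jog_arm --pt "20 -2.3 15 0.5 0" --pt "20 -2.3 50 0.5 0" --pt "20 -2.3 85 0.5 0" --pt "20 -2.3 110 0.5 0" --pt "20 -2.3 122 0.5 0" --pt "20 -2.3 128 0.5 0" --pt "20 -2.3 129 0.5 0" --pt "20 -2.3 129 0.5 0"

```text
time: 11.65
position: [541.7, 135.7, 61.2]
orientation: [-0.46, 0.46, -0.536, 0.538]
contact_force: [0.4, 0.9, -1.6]
opening: 32.3
```

```bash
python3 -c "
from h import *
s=ctrl.get_state();print(s['position'],s['contact_force'])
a=ctrl.camera('wrist')[120:330,180:380];b=ctrl.camera('scene')[170:290,300:460]
cv2.imwrite('pics/p2.png',np.hstack([cv2.resize(a,(400,450)),cv2.resize(b,(400,450))])[:,:,::-1])"
```

```text
[541.72654418 135.74876809  61.23982569] [ 0.40028231  0.9026251  -1.61319045]
```

View pics/p2.png

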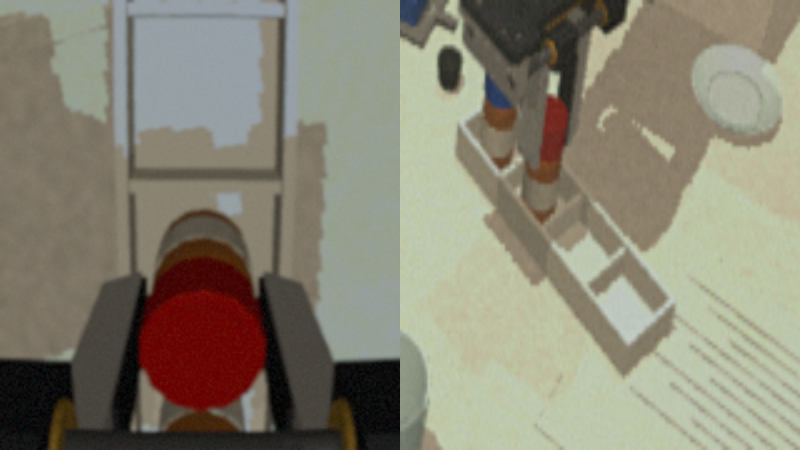

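Emit:
jog_arm --pt "20 0 1.5 0 0" --pt "20 0 1.5 0 0" --pt "70 0 1.5 0 0" --pt "70 0 1.5 0 0" --pt "70 0 1.5 0 0" --pt "70 0 1.5 0 0" --pt "70 0 1.5 0 0" --pt "70 0 1.5 0 0"

```text
time: 12.55
position: [541.8, 135.8, 59.8]
orientation: [-0.46, 0.46, -0.536, 0.538]
contact_force: [0.6, -1.1, 0.5]
opening: 69.7
```

```bash
python3 -c "
from h import *
goto([508.7,-193.2],160,.275)"
```

```text
pos [541.8 135.8  59.8] yaw -0.155 tilt [ 0.002 -1.     0.003] t 12.55 open 69.7 | go [330.3 -99.4  18.5] twist -4.108326972931498
```

Emit:
jog_arm --pt "70 0 -35 0 0" --pt "70 0 -75 0 0" --pt "80 45 -100 2.5 -0.5" --pt "94 92 -100 5 -1.1" --pt "94 140 -100 8 -1.7" --pt "94 188 -100 10.5 -2.3" --pt "94 236 -100 13 -2.9" --pt "94 280 -100 16 -3.5"

```text
time: 13.35
position: [513.4, -145.2, 160.6]
orientation: [-0.55, 0.551, -0.443, 0.445]
contact_force: [0.4, 0.7, -0.3]
opening: 93.9
```

```bash
python3 -c "
from h import *
goto([508.7,-193.2],63,.275)"
```

```text
pos [ 513.4 -145.2  160.6] yaw 0.214 tilt [ 0.003 -1.     0.002] t 13.35 open 93.9 | go [ 45.6  97.8 -15. ] twist -0.5869307706843377
```

Emit:
jog_arm --pt "94 30 0 -10 -0.4" --pt "94 45.6 10 -15 -0.59" --pt "94 45.6 45 -15 -0.59" --pt "90 45.6 75 -15 -0.59" --pt "80 45.6 93 -15 -0.59" --pt "70 45.6 97.5 -15 -0.59" --pt "60 45.6 97.5 -15 -0.59" --pt "60 45.6 97.5 -15 -0.59"

```text
time: 14.15
position: [509.2, -193.4, 64.4]
orientation: [-0.564, 0.564, -0.425, 0.428]
contact_force: [0.1, 0.4, -0.6]
opening: 62.0
```

```bash
python3 - <<'E'
from h import *
goto([508.7,-193.2],63,.275)
st=ctrl.get_state();img=ctrl.camera('wrist')
m=mask(img,'yellow',110,60);m=cv2.morphologyEx(m,cv2.MORPH_OPEN,np.ones((5,5)))
n,l,s,c=cv2.connectedComponentsWithStats(m);print(s[1:],c[1:].round(1))
for r in range(225,330,6):
    x=np.where(m[r])[0];x=x[(x>215)&(x<345)]
    if len(x):print(r,x.min(),x.max(),end='; ')
E
```

```text
pos [ 509.2 -193.4   64.4] yaw 0.275 tilt [ 0.004 -1.     0.003] t 14.15 open 62.0 | go [-0.3  1.4 -0.5] twist 0.003396395802624852
[[ 110    5    6    6   34]
 [ 240  210   79  103 6137]] [[112.5   7.5]
 [279.  260.1]]
225 240 318; 231 240 317; 237 241 317; 243 241 317; 249 241 317; 255 241 316; 261 241 316; 267 242 316; 273 242 316; 279 242 316; 285 248 312; 291 249 311; 297 253 308; 303 257 303; 309 266 295;
```

Emit:
jog_arm --pt "60 -2.5 0 0 0" --pt "20 -2.5 0 0 0" --pt "20 -2.5 0 0 0" --pt "20 -2.5 0 0 0" --pt "20 -2.5 0 0 0" --pt "20 -2.5 0 0 0" --pt "20 -2.5 0 0 0" --pt "20 -2.5 0 0 0"

```text
time: 15.0
position: [508.7, -191.0, 64.5]
orientation: [-0.564, 0.564, -0.425, 0.429]
contact_force: [0.1, 0.2, -0.2]
opening: 32.2
```

Emit:
jog_arm --pt "20 0 0 0 0" --pt "20 0 -15 0 0" --pt "20 0 -40 0 0" --pt "20 0 -75 0 0" --pt "20 0 -110 0 0" --pt "20 0 -125 0 0" --pt "20 -20 -128 5 0" --pt "20 -50 -128 15 0.5"

```text
time: 15.8
position: [508.8, -138.8, 192.9]
orientation: [0.552, -0.552, 0.44, -0.444]
contact_force: [0.2, -0.0, -0.9]
opening: 32.6
```

```bash
python3 -c "
from h import *
goto([549.8,189],190,-.158)"
```

```text
pos [ 508.8 -138.8  192.9] yaw 0.221 tilt [ 0.005 -1.     0.004] t 15.8 open 32.6 | go [-310.9    1.8  111.7] twist 3.6163371821356187
```

Emit:
jog_arm --pt "20 -40 1 14 0.4" --pt "20 -82 1 29 0.9" --pt "20 -125 1 44 1.4" --pt "20 -168 1 60 1.9" --pt "20 -211 1 75 2.4" --pt "20 -254 1 91 3" --pt "20 -290 1 104 3.4" --pt "20 -310 1 111.7 3.6"

```text
time: 16.6
position: [549.7, 191.0, 190.5]
orientation: [-0.46, 0.459, -0.535, 0.54]
contact_force: [0.1, -0.6, -0.5]
opening: 32.1
```

```bash
python3 -c "
from h import *
goto([549.8,189],60,-.158)"
```

```text
pos [549.7 191.  190.5] yaw -0.156 tilt [ 0.003 -1.     0.005] t 16.6 open 32.1 | go [  1.5 130.5  -0.3] twist 0.020565933997062302
```

Emit:
jog_arm --pt "20 1.5 15 0 0" --pt "20 1.5 50 0 0" --pt "20 1.5 85 0 0" --pt "20 1.5 110 0 0" --pt "20 1.5 122 0 0" --pt "20 1.5 128 0 0" --pt "20 1.5 130 0 0" --pt "20 1.5 130 0 0"

```text
time: 17.4
position: [550.5, 189.1, 61.4]
orientation: [-0.46, 0.459, -0.535, 0.54]
contact_force: [-0.9, 0.8, -0.5]
opening: 32.8
```

```bash
python3 -c "
from h import *
s=ctrl.get_state();print(s['position'],s['contact_force'])
a=ctrl.camera('wrist')[120:330,180:380];b=ctrl.camera('scene')[170:290,300:460]
cv2.imwrite('pics/p3.png',np.hstack([cv2.resize(a,(400,450)),cv2.resize(b,(400,450))])[:,:,::-1])"
```

```text
[550.5348325  189.07502694  61.37744033] [-0.88991018  0.80787179 -0.46558196]
```

View pics/p3.png

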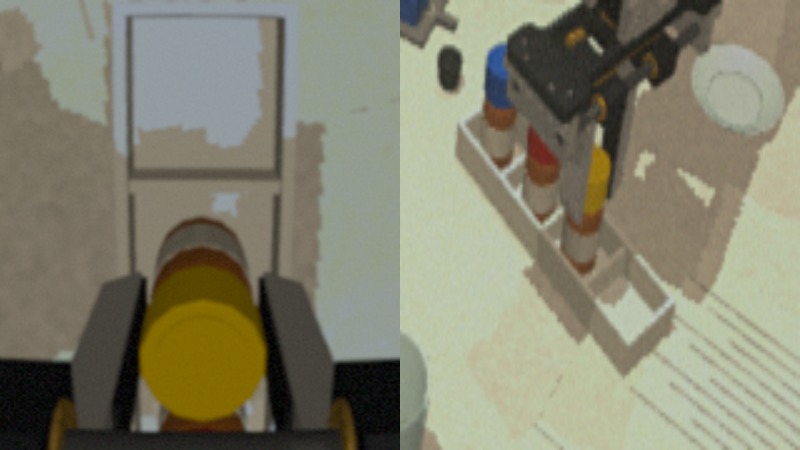

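Yellow sits in the third well, centred (bottle about col 202 between well walls at 130–278). Release.

Emit:
jog_arm --pt "20 0 1.5 0 0" --pt "20 0 1.5 0 0" --pt "70 0 1.5 0 0" --pt "70 0 1.5 0 0" --pt "70 0 1.5 0 0" --pt "70 0 1.5 0 0" --pt "70 0 1.5 0 0" --pt "70 0 1.5 0 0"

```text
time: 18.3
position: [550.6, 189.1, 60.1]
orientation: [-0.46, 0.459, -0.535, 0.54]
contact_force: [-0.2, 0.1, 0.3]
opening: 69.8
```

```bash
python3 -c "
from h import *
goto([518.5,-243],160,.275)"
```

```text
pos [550.6 189.1  60.1] yaw -0.156 tilt [ 0.002 -1.     0.007] t 18.3 open 69.8 | go [432.1 -98.6  36.1] twist -4.114199152451093
```

Emit:
jog_arm --pt "70 0 -35 0 0" --pt "70 0 -75 0 0" --pt "80 45 -100 3.5 -0.4" --pt "94 92 -100 7.5 -0.9" --pt "94 140 -100 11.5 -1.4" --pt "94 188 -100 15.5 -1.9" --pt "94 236 -100 19.5 -2.4" --pt "94 284 -100 23.5 -2.9"

```text
time: 19.1
position: [528.6, -96.6, 161.1]
orientation: [0.537, -0.535, 0.458, -0.464]
contact_force: [1.1, 0.5, -0.1]
opening: 94.1
```

```bash
python3 -c "
from h import *
goto([518.5,-243],63,.275)"
```

```text
pos [528.6 -96.6 161.1] yaw 0.15 tilt [ 0.005 -1.     0.006] t 19.1 open 94.1 | go [142.8  98.6 -32.5] twist -1.1933076429634564
```

Emit:
jog_arm --pt "94 45 0 -10 -0.4" --pt "94 90 0 -20 -0.8" --pt "94 130 0 -29 -1.1" --pt "94 142.8 10 -32.5 -1.19" --pt "94 142.8 45 -32.5 -1.19" --pt "85 142.8 80 -32.5 -1.19" --pt "75 142.8 97 -32.5 -1.19" --pt "60 142.8 98 -32.5 -1.19"

```text
time: 19.9
position: [517.3, -242.6, 61.3]
orientation: [0.564, -0.563, 0.426, -0.428]
contact_force: [0.2, 0.2, 0.7]
opening: 73.0
```

```bash
python3 - <<'E'
from h import *
goto([518.5,-243],63,.275)
st=ctrl.get_state();img=ctrl.camera('wrist')
m=mask(img,'green',100,40);m=cv2.morphologyEx(m,cv2.MORPH_OPEN,np.ones((5,5)))
for r in range(240,330,5):
    x=np.where(m[r])[0];x=x[(x>215)&(x<345)]
    if len(x):print(r,x.min(),x.max(),end='; ')
E
```

```text
pos [ 517.3 -242.6   61.3] yaw 0.275 tilt [ 0.002 -1.     0.003] t 19.9 open 73.0 | go [ 0.7 -1.7  1. ] twist -0.004583319834717751
240 249 326; 245 249 326; 250 249 325; 255 249 325; 260 249 325; 265 250 325; 270 250 325; 275 250 324; 280 251 324; 285 251 324; 290 251 324; 295 253 312; 300 254 310; 305 257 308; 310 261 303; 315 269 296;
```

Emit:
jog_arm --pt "60 0 -2 1 0" --pt "20 0 -2 1 0" --pt "20 0 -2 1 0" --pt "20 0 -2 1 0" --pt "20 0 -2 1 0" --pt "20 0 -2 1 0" --pt "20 0 -2 1 0" --pt "20 0 -2 1 0"

```text
time: 20.75
position: [519.2, -242.7, 65.2]
orientation: [0.564, -0.563, 0.425, -0.429]
contact_force: [-0.2, 0.1, 4.1]
opening: 32.5
```

Emit:
jog_arm --pt "20 0 0 0 0" --pt "20 0 0 0 0" --pt "20 0 -15 0 0" --pt "20 0 -40 0 0" --pt "20 0 -75 0 0" --pt "20 0 -110 0 0" --pt "20 -10 -125 2 0" --pt "20 -40 -128 10 0.3"

```text
time: 21.55
position: [517.5, -201.8, 195.1]
orientation: [0.557, -0.556, 0.433, -0.44]
contact_force: [1.3, -0.1, -2.0]
opening: 32.6
```

```bash
python3 -c "
from h import *
goto([558,242],190,-.158)"
```

```text
pos [ 517.5 -201.8  195.1] yaw 0.241 tilt [ 0.006 -1.     0.007] t 21.55 open 32.6 | go [-421.3    3.4  145.2] twist 3.8084823903409557
```

Emit:
jog_arm --pt "20 -40 0 14 0.3" --pt "20 -82 0 28 0.7" --pt "20 -125 0 43 1.1" --pt "20 -168 0 58 1.5" --pt "20 -211 0 73 1.9" --pt "20 -254 0 88 2.3" --pt "20 -297 0 103 2.7" --pt "20 -340 0 118 3.1"

```text
time: 22.35
position: [550.1, 158.9, 193.3]
orientation: [-0.479, 0.477, -0.518, 0.524]
contact_force: [-0.3, -0.5, -0.8]
opening: 32.2
```

```bash
python3 -c "
from h import *
goto([558,242],61,-.158)"
```

```text
pos [550.1 158.9 193.3] yaw -0.085 tilt [ 0.004 -1.     0.008] t 22.35 open 32.2 | go [-84.  132.   -0.2] twist 0.6938233147076905
```

Emit:
jog_arm --pt "20 -35 0 0 0.3" --pt "20 -65 0 0 0.6" --pt "20 -82 0 0 0.69" --pt "20 -84 10 0 0.69" --pt "20 -84 40 0 0.69" --pt "20 -84 70 0 0.69" --pt "20 -84 85 0 0.69" --pt "20 -84 90 0 0.69"

```text
time: 23.15
position: [557.1, 241.3, 101.1]
orientation: [-0.459, 0.459, -0.535, 0.54]
contact_force: [0.0, 0.2, -0.7]
opening: 32.5
```

```bash
python3 -c "
from h import *
goto([558,242],61,-.158)"
```

```text
pos [557.1 241.3 101.1] yaw -0.158 tilt [ 0.005 -1.     0.005] t 23.15 open 32.5 | go [-1.  40.1  0.6] twist 0.00021598728751352306
```

Emit:
jog_arm --pt "20 -0.5 10 0.6 0" --pt "20 -0.5 25 0.6 0" --pt "20 -0.5 34 0.6 0" --pt "20 -0.5 38 0.6 0" --pt "20 -0.5 39.5 0.6 0" --pt "20 -0.5 40 0.6 0" --pt "20 -0.5 40 0.6 0" --pt "20 -0.5 40 0.6 0"

```text
time: 23.95
position: [558.1, 241.6, 61.5]
orientation: [-0.459, 0.459, -0.535, 0.541]
contact_force: [0.2, -1.1, 0.5]
opening: 32.4
```

```bash
python3 -c "
from h import *
s=ctrl.get_state();print(s['position'],s['contact_force'])
a=ctrl.camera('wrist')[120:330,180:380];b=ctrl.camera('scene')[170:290,300:460]
cv2.imwrite('pics/p4.png',np.hstack([cv2.resize(a,(400,450)),cv2.resize(b,(400,450))])[:,:,::-1])"
```

```text
[558.09392375 241.61830501  61.5361769 ] [ 0.17769621 -1.10541154  0.47317587]
```

View pics/p4.png

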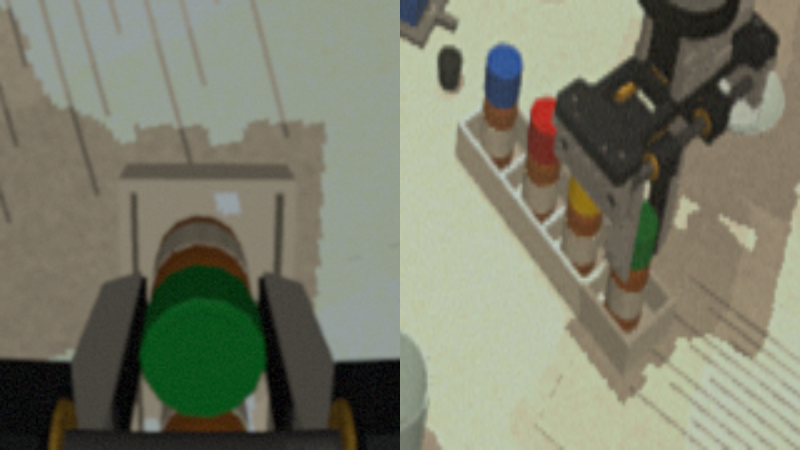

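Green is over the leftmost well, clear of its walls, and the other three stand upright. Release and retreat.

Emit:
jog_arm --pt "20 0 1.5 0 0" --pt "20 0 1.5 0 0" --pt "70 0 1.5 0 0" --pt "70 0 1.5 0 0" --pt "70 0 1.5 0 0" --pt "70 0 1.5 0 0" --pt "70 0 1.5 0 0" --pt "70 0 1.5 0 0"

```text
time: 24.85
position: [558.0, 241.6, 59.9]
orientation: [-0.459, 0.459, -0.535, 0.541]
contact_force: [-0.1, -0.3, -0.5]
opening: 69.8
```

Emit:
jog_arm --pt "70 0 -30 0 0" --pt "70 0 -70 0 0" --pt "70 0 -110 0 0" --pt "70 0 -150 0 0" --pt "70 -40 -180 -40 0" --pt "70 -70 -190 -70 0" --pt "70 -100 -190 -100 0" --pt "70 -110 -190 -110 0"

```text
time: 25.65
position: [463.3, 371.6, 249.5]
orientation: [-0.46, 0.459, -0.535, 0.54]
contact_force: [0.9, -0.4, 1.0]
opening: 69.8
```

```bash
python3 -c "
from h import *
s=ctrl.get_state();print(s['position'],s['contact_force'],s['time'])
a=ctrl.camera('scene')[110:320,200:480];b=ctrl.camera('top')[215:295,140:280]
cv2.imwrite('pics/end.png',np.vstack([cv2.resize(a,(480,360)),cv2.resize(b,(480,240))])[:,:,::-1])"
```

```text
[463.3390091  371.58921624 249.51970905] [ 0.92320212 -0.35164636  1.04059424] 25.65
```

View pics/end.png

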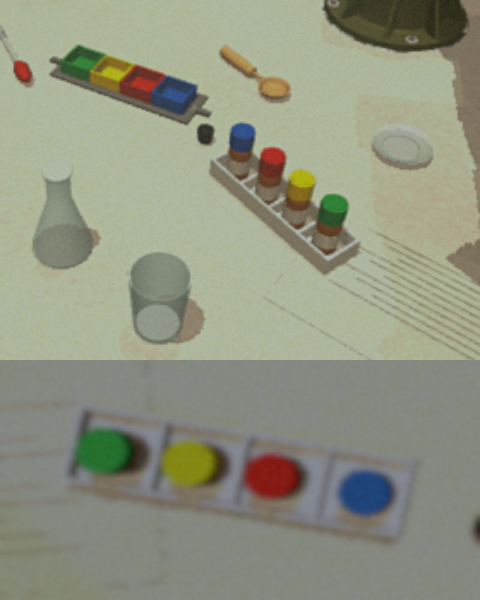

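All four bottles stand upright in their wells: green, yellow, red, blue from left to right. The cups are empty and the flask is untouched.

```bash
python3 -c "
from workcell import ctrl
print(ctrl.sign_off())"
```

```text
the job is handed in; nothing more can be done
None
```

The four bottles are in the rack in reverse order. The cups, left to right, were blue, red, yellow, green. Now blue is in the rightmost well, then red, then yellow, with green in the leftmost.

- **Final check:** The last scene and top pictures, taken at about 25.7 s of the 93 s allowed, show every bottle upright in its own well. The cups are empty, the flask is standing where it was, and the gripper is open and clear. The force readings at the end of each move never went above about 4 N.
- **Rack position:** The top and wrist cameras disagreed on the rack centre by about 7 mm in y and 4 mm in x, and both made the rack about 2–3% too short. I aimed between the two. Close-up pictures taken before each release showed the bottle clear of the well walls.
- **Not measured:** I felt no clear contact with the well floors and released each bottle from about 1 mm or less above them, judged from the tool height.

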